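# Share out the stacked oil samples

### The arm

A 7-joint arm with a two-finger parallel gripper is mounted at the origin on the work surface. World frame = base frame: x ahead of the robot, y to its left, z up, the work surface at z = 0. Lengths are in m, angles in rad, forces in N, time in s.
With the tool pointing down it reaches from about 0.4 to 0.85 m from the base axis. Payload 10.4 kg.
Tool frame: the origin (TCP) lies between the finger pads; the fingertips stand ahead of it and the grasp point (between the pads) lies 3 mm ahead of it (r.tips_ahead is the z of the fingertips in the tool frame, in m); z points along the fingers, y is the line along which they close (so a half turn about z gives the same grasp; the last joint's range is limited). The gripper opens to 87 mm and grips with 3 to 60 N. Pads are 19 mm wide; open, the fingers measure 117 mm over their backs; the gripper's body (75 mm by 190 mm) begins 51 mm behind the grasp point.
Start: joints at [-1.148, 0.332, -0.065, 1.46, 0.022, 1.35, -0.088], TCP at [0.269, 0.564, 0.245] pointing down, gripper open.
Joint ranges: [-2.6, 2.6], [-0.5, 2.12], [-1.47, 1.34], [0.16, 2.42], [-1.27, 4.41], [0.06, 2.06], [-2.6, 2.6]. Speed limits (rad/s): [2.22, 2.22, 2.79, 2.79, 3.14, 3.14, 3.14].

### API

Orientations are given as a unit quaternion [x, y, z, w].
In Python, from bench import telemetry, camera, get_calibration, r gives the robot as it stands.
- The arm moves only by the tool drive_tool, never from a script. Its argument "series" is one flat list of numbers, 7 for each row, row after row: the turn, a rotation vector about the tool's x, y, z in units of 5 degrees (1.0 is 5 degrees), then the shift along the tool's x, y, z in units of 40 mm (1.0 is 40 mm), then the opening, from -1 (shut) to 1 (fully open). A call has 1 to 10 rows; each row is the pose to reach, as a shift and turn from the pose commanded when the call began, along the tool's axes at that moment; what a row does not reach only later rows make up. A row lasts 1/12 s, in which the tool goes at most 41.7 mm and 7.16 degrees, less where a joint would pass 70% of its speed; a pose out of reach is approached as far as the arm can. A call with a gripper value outside its range is refused whole. The fingers move at their own pace and stop on an object; "grip_force" is the grip in N (left out, the last holds). Time passes only in rows, so rows that repeat a pose let the fingers close. It gives the time, the measured TCP pose, the force, the opening and the grip force at its end, in the units of the state.
- telemetry.read_state(): the state, without advancing time (a new reading comes with each control period).
- camera(name): name is "scene" or "top" or "wrist"; returns the picture (384x512x3 uint8, red, green, blue); there is no depth.
- get_calibration(name): a dict with "fovy" (degrees; the focal length in pixels is half the picture's height over the tangent of half this angle, whatever the lens; pixels are square), "cx", "cy" (the principal point, pixels), "xyz" and "rotation" of the camera in the world. Camera axes: x right, y up, looking along -z (the intrinsics and any distortion apply to the point x, -y, -z); pixel columns grow to the right and rows downward; lengths in m; the calibration is good to about 2 mm. A picture is of the moment at which its call begins: read the wrist's pose just before it. get_calibration takes no time and is no camera call; for the wrist camera it gives the pose at the moment of the call.
- r.close_job(): hands the job in; it is judged then, once.
The state is a dict: "time": time; "joint_positions": joint angles; "joint_vel": joint speeds; "joint_torque": joint torques, N m; "ee_pos": TCP position; "eef_rot": TCP orientation; "ft_force": force on the tool from outside, world axes, zero at the start; "torque": the same for the moment, N m; "width": finger opening in m; "grip_force": force on a finger pad.
Only numpy, scipy, OpenCV 4.12 (cv2) and the standard library are available. Lean on these libraries where they do the work, as an engineer would, in place of code of your own. Each camera call takes 0.05 s, during which the arm holds its last target. There are 200 camera calls.

### The job

Take the two stacks of oil-sample tins apart and share them out: set the yellow-lidded tin on the middle of the balance pan, the blue-lidded tin on the middle of the shaker's platform and the green-lidded tin in the free bay of the blue retained-sample rack. The rusty tin is spoilt: push it down through the sprung flap of the red waste box and let it drop inside. Keep the three good tins upright and set them down gently, never dropping them, and leave the brown bottle and the glass beaker where they are.

Things in the scene. Friction and masses are not known exactly. Their poses are not given: they have to be found in the camera images.
- tin_yellow: Large closed aluminium sample tin, yellow lid: 62 mm diameter, 42 mm high, 0.16 kg; origin at the centre of its underside, z up. At the start it is the lower tin of a stack, a small tin standing on its flat lid. Both stacks stand 110 mm apart on the 3 mm thick floor of a fixed steel tray 220 x 110 mm (lip 10 mm high), in line along its length.
- tin_green: Large closed aluminium sample tin, green lid: 62 mm diameter, 42 mm high, 0.16 kg; origin at the centre of its underside, z up. At the start it is the lower tin of the other stack on the steel tray, a small tin standing on its flat lid.
- tin_blue: Small closed aluminium sample tin, blue lid: 46 mm diameter, 34 mm high, 0.07 kg; origin at the centre of its underside, z up. At the start it is the upper tin of one of the two stacks (which one varies).
- tin_rusty: Small spoilt sample tin, brown and blotched with rust: 46 mm diameter, 34 mm high, 0.07 kg; origin at the centre of its underside, z up. At the start it is the upper tin of the other stack.
- balance: White bench balance, fixed and rigid. Origin at bench level below the centre of its round steel pan; the pan is 110 mm across, its flat top 65 mm above the origin. Housing from 120 mm on the -x side (grey display panel, lower than the pan) to 75 mm on +x, and 70 mm to either side in y.
- shaker: Light grey orbital shaker, off, fixed and rigid. Origin at bench level below the centre of its square platform; the top of the dark 120 mm square rubber mat is 85 mm above the origin. Round the platform, 64 mm out on all four sides, runs a steel guard rail, its top 88 mm above the origin. Housing 150 (x) by 140 mm (y).
- rack: Blue shallow sample rack, fixed, two bays one behind the other along x. Origin at bench level under the centre of the free bay (pale floor): 88 mm (x) by 116 mm (y) inside, floor 3 mm above the origin, walls 12 mm high, 3 mm thick. The other bay, centred 91 mm along -x, holds a fixed grey-lidded tin (62 mm across, 42 mm high).
- waste: Red box 150 mm square, 170 high, fixed; origin under its centre. On top a sprung flap, 117 (x) by 122 mm, upper face at 169: hinge along y at x=+61, free edge (yellow) at -56 swings down to 77 deg. It bears a small tin; about 10 N opens it. Fingers abreast along y at x=+20, tips by the tin's underside and 50 mm below the closed face hold it open >55 deg: the freed tin slides off to -x.
- reagent_bottle: Bystander: brown glass bottle with black cap, 60 mm across, 130 mm high, standing loose beyond the work. Origin at the centre of its underside.
- beaker: Bystander: clear glass beaker, 70 mm across, 85 mm high, standing loose beyond the work. Origin at the centre of its underside.
Not all that is in view belongs to the job. Of the things that look like the tin_yellow, take the one that is farthest to the robot's left at the start.

How it is judged:
By the outcome, as a careful person would: the job done as asked, in the order asked, and still so for the second after the job is handed in, with the robot touching nothing.
It also fails if it takes over 122 s, if anything falls off the work surface, if the arm or the gripper's body presses on something with over 40 N, if the wrist force passes 120 N, or if a joint passes its speed limit or range.

## Working session

There is one attempt and no reset: what is moved stays moved. The work goes in short steps, Python scripts to look and compute and a tool call to move; the robot and the scene stay as the last step left them, time stands still between calls to the robot, and variables do not carry over. Pictures are saved under pics/ and viewed, at most 14 in all, crops included, and the job is handed in when it is done.

Besides the shell and the picture viewer there is one more tool, called after ">>>" as name(argument=value, ...) on one line, values as JSON. drive_tool: Moves the arm, as the interface text tells. Its arguments: {"type":"object","properties":{"series":{"type":"array"},"grip_force":{"type":"number"}},"required":["series"]}

```bash
ls; mkdir -p pics
python3 - <<'E'
from bench import telemetry, camera, get_calibration, r
import cv2
s=telemetry.read_state();print({k:s[k] for k in('time','ee_pos','eef_rot','width')},r.tips_ahead)
for n in('scene','top'):
    cv2.imwrite(f'pics/{n}0.png',camera(n)[:,:,::-1]);print(n,get_calibration(n))
E
```

```text
pics
{'time': 0.0, 'ee_pos': array([0.2693365 , 0.56359849, 0.2437433 ]), 'eef_rot': array([ 2.21036187e-01,  9.75265350e-01, -6.97555613e-04, -1.19335303e-04]), 'width': 0.08687942858281608} 0.022
scene {'fovy': 51.372610641164215, 'cx': 249.53098739050506, 'cy': 191.13362794720038, 'xyz': array([ 1.18640816, -0.39442042,  0.68720795]), 'rotation': array([0.37240988, 0.2078742 , 0.44101373, 0.78968734])}
top {'fovy': 47.22677738731005, 'cx': 253.51091541027571, 'cy': 185.89610774154755, 'xyz': array([ 0.44948072, -0.02469108,  1.25241791]), 'rotation': array([ 0.03075327, -0.02078212, -0.69938077,  0.7137849 ])}
```

View pics/scene0.png

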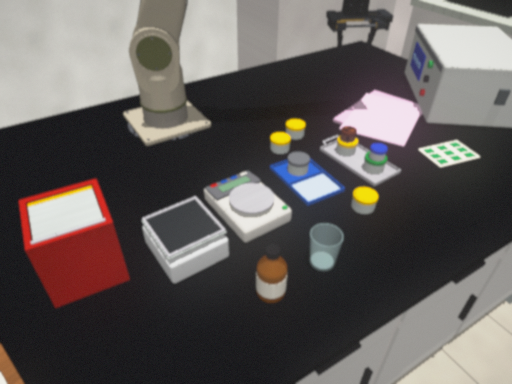

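View pics/top0.png

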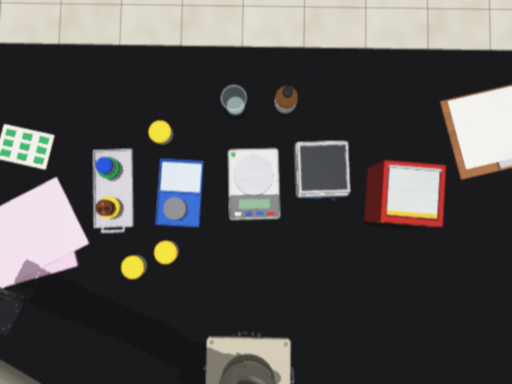

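The top view shows the yellow/rusty stack at (108,208) and the green/blue stack at (108,168), both on the tray. The rack's pale bay is at (181,177), the pan at (253,174), the mat at (322,169) and the waste flap at (413,191) with its yellow edge toward −x. The scene view agrees, and the other yellow tins are decoys further right.

```bash
cat > h.py <<'E'
import numpy as np, cv2
from bench import telemetry, camera, get_calibration, r
from scipy.spatial.transform import Rotation as R
def cast(cal,uv,z):
    f=192/np.tan(np.radians(cal['fovy'])/2)
    uv=np.atleast_2d(uv).astype(float)
    d=np.c_[(uv[:,0]-cal['cx'])/f,-(uv[:,1]-cal['cy'])/f,-np.ones(len(uv))]
    Rm=R.from_quat(cal['rotation']).as_matrix(); d=d@Rm.T
    return (cal['xyz']+d*((z-cal['xyz'][2])/d[:,2])[:,None])[:,:2]
def proj(cal,P):
    f=192/np.tan(np.radians(cal['fovy'])/2)
    p=R.from_quat(cal['rotation']).inv().apply(np.atleast_2d(P)-cal['xyz'])
    return np.c_[cal['cx']+f*p[:,0]/-p[:,2],cal['cy']-f*p[:,1]/-p[:,2]]
def regions(im,lo,hi,amin=40):
    m=cv2.inRange(cv2.cvtColor(im,cv2.COLOR_RGB2HSV),np.array(lo),np.array(hi))
    c,_=cv2.findContours(m,cv2.RETR_EXTERNAL,cv2.CHAIN_APPROX_NONE)
    return [k for k in c if cv2.contourArea(k)>amin]
def goto(p,yaw=None,base=None):
    """shift (units) from current commanded~measured pose to TCP p; returns tool-frame units"""
    s=telemetry.read_state(); Q=R.from_quat(s['eef_rot'])
    out=Q.inv().apply(np.array(p)-s['ee_pos'])/0.04
    if yaw is not None: # fingers' closing line (tool y) at world angle yaw, tool z down
        best=None
        for k in(0,np.pi):
            y=np.array([np.cos(yaw+k),np.sin(yaw+k),0]);z=np.array([0,0,-1.]);x=np.cross(y,z)
            rv=(Q.inv()*R.from_matrix(np.c_[x,y,z])).as_rotvec()
            if best is None or np.linalg.norm(rv)<np.linalg.norm(best): best=rv
        return np.round(np.r_[np.degrees(best)/5,out],3)
    return np.round(out,3)
E
python3 - <<'E'
from h import *
im=cv2.imread('pics/top0.png')[:,:,::-1].copy();cal=get_calibration('top')
def show(n,lo,hi,z,amin=40):
    for c in regions(im,lo,hi,amin):
        w=cast(cal,c[:,0,:]+0.0,z).astype(np.float32)
        rc=cv2.minAreaRect(w); (e,er)=cv2.minEnclosingCircle(w)
        print(n,c[:,0].mean(0).round(0),'rect',np.round(rc[0],4),np.round(rc[1],3),round(rc[2],1),'circ',np.round(e,4),round(er,4))
show('blue',(112,200,90),(125,255,255),.079)
show('green',(55,100,40),(85,255,255),.045)
show('yellow',(22,150,120),(32,255,255),.045)
show('rust',(5,100,20),(18,255,160),.079)
show('blueRack',(100,150,90),(112,255,255),.012)
show('pale',(90,10,180),(112,70,255),.003,100)
show('lightflat',(0,0,150),(180,40,255),.065,300)
show('box',(0,150,60),(5,255,255),.17,300)
print(telemetry.read_state()['time'])
E
```

```text
blue [104. 165.] rect [0.5822 0.3977] [0.035 0.038] 1.1 circ [0.5836 0.3977] 0.0199
green [111. 170.] rect [0.5756 0.3909] [0.041 0.057] 55.9 circ [0.5793 0.3971] 0.0296
yellow [132. 267.] rect [0.3103 0.3204] [0.062 0.06 ] 2.3 circ [0.3098 0.32  ] 0.0326
yellow [165. 252.] rect [0.3529 0.2315] [0.063 0.06 ] 1.9 circ [0.3521 0.2311] 0.0324
yellow [412. 214.] rect [ 0.4691 -0.4396] [0.134 0.007] 86.4 circ [ 0.4705 -0.4397] 0.0669
yellow [112. 207.] rect [0.4715 0.3838] [0.056 0.042] 2.6 circ [0.4714 0.3901] 0.029
yellow [159. 131.] rect [0.6852 0.2594] [0.062 0.063] 46.8 circ [0.6848 0.2593] 0.0329
rust [105. 207.] rect [0.469  0.3911] [0.042 0.041] 46.8 circ [0.469  0.3911] 0.0241
rust [286.  96.] rect [ 0.7824 -0.091 ] [0.058 0.06 ] 46.4 circ [ 0.7821 -0.0909] 0.0313
rust [468. 132.] rect [ 0.6937 -0.6269] [0.223 0.201] 14.2 circ [ 0.6947 -0.6274] 0.1481
blueRack [177. 187.] rect [0.5181 0.2047] [0.127 0.191] 87.9 circ [0.5175 0.2032] 0.111
blueRack [104. 165.] rect [0.5896 0.4218] [0.043 0.04 ] 2.6 circ [0.5906 0.4206] 0.023
pale [181. 177.] rect [0.5626 0.2036] [0.112 0.081] 87.8 
[... 332 characters left out ...]
 [0.5571 0.1921] [0.104 0.073] 87.9 circ [0.5577 0.1921] 0.0615
lightflat [253. 172.] rect [ 0.5741 -0.0047] [0.126 0.136] 1.2 circ [ 0.5731 -0.005 ] 0.0899
lightflat [112. 185.] rect [0.5164 0.3752] [0.226 0.103] 2.7 circ [0.5199 0.3762] 0.1188
lightflat [322. 168.] rect [ 0.5876 -0.1929] [0.149 0.14 ] 2.9 circ [ 0.5868 -0.1925] 0.0979
lightflat [ 23. 147.] rect [0.6327 0.6254] [0.145 0.097] 78.6 circ [0.6337 0.6235] 0.0842
lightflat [485. 128.] rect [ 0.7    -0.6435] [0.21  0.178] 13.9 circ [ 0.709  -0.6419] 0.129
lightflat [257.  23.] rect [0.9875 0.0031] [0.14 1.43] 0.8 circ [1.013  0.0034] 0.7163
box [406. 194.] rect [ 0.5194 -0.3815] [0.192 0.157] 86.2 circ [ 0.5197 -0.3815] 0.1204
0.1
```

Run:
```python
from h import *
print(goto([.525,.394,.25],np.radians(92.7)))
im=cv2.imread('pics/top0.png')[:,:,::-1].copy();cal=get_calibration('top')
def show(n,c,z):
    w=cast(cal,c[:,0,:],z).astype(np.float32);rc=cv2.minAreaRect(w);print(n,c[:,0].mean(0).round(),np.round(rc[0],4),np.round(rc[1],3),round(rc[2],1))
for c in regions(im,(0,0,150),(180,40,255),300): 
    if abs(c[:,0,0].mean()-413)<9: show('flap',c,.169)
for c in regions(im,(22,150,120),(32,255,255)):
    if abs(c[:,0,0].mean()-413)<9: show('yedge',c,.169)
for c in regions(im,(0,0,20),(180,120,75),600): 
    if abs(c[:,0,0].mean()-322)<9: show('mat',c,.085)
for c in regions(im,(0,0,150),(180,40,255),300): 
    if abs(c[:,0,0].mean()-322)<9: show('rail',c,.086)
# pan via Hough
g=cv2.cvtColor(im,cv2.COLOR_RGB2GRAY)[145:205,222:285]
print(cv2.HoughCircles(cv2.resize(g,None,fx=4,fy=4,interpolation=2),cv2.HOUGH_GRADIENT,1,30,param1=60,param2=15,minRadius=70,maxRadius=100))
```

```text
[-1.400e-02 -3.000e-03 -5.648e+00 -7.595e+00 -1.071e+00 -1.520e-01]
flap [413. 189.] [ 0.5287 -0.4016] [0.125 0.109] 86.3
yedge [412. 214.] [ 0.4671 -0.397 ] [0.12  0.006] 86.4
rail [322. 168.] [ 0.5852 -0.1899] [0.146 0.138] 2.9
[[[117.5 111.5  95. ]
  [ 71.5 106.5  92.7]
  [146.5 123.5  82.5]]]
```

>>> drive_tool(series=[0,0,-5.65,-7.6,-1.07,-0.15,1,0,0,-5.65,-7.6,-1.07,-0.15,1,0,0,-5.65,-7.6,-1.07,-0.15,1,0,0,-5.65,-7.6,-1.07,-0.15,1,0,0,-5.65,-7.6,-1.07,-0.15,1,0,0,-5.65,-7.6,-1.07,-0.15,1,0,0,-5.65,-7.6,-1.07,-0.15,1,0,0,-5.65,-7.6,-1.07,-0.15,1,0,0,-5.65,-7.6,-1.07,-0.15,1,0,0,-5.65,-7.6,-1.07,-0.15,1])

```text
time: 0.93
ee_pos: [0.5264, 0.3928, 0.2499]
eef_rot: [-0.022, 1.0, -0.0, -0.0]
ft_force: [-0.3, 1.1, -0.7]
width: 0.087
grip_force: 0.0
```

Run:
```python
from h import *
c=get_calibration('wrist');im=camera('wrist');cv2.imwrite('pics/w1.png',im[:,:,::-1])
s=telemetry.read_state();print(c,s['ee_pos'],s['time'],np.abs(s['joint_vel']).max())
import pickle;pickle.dump((c,im),open('w1.pkl','wb'))
```

```text
{'fovy': 68.7428507735178, 'cx': 252.54097163107107, 'cy': 190.5508820528582, 'xyz': array([0.44488059, 0.38951515, 0.39020958]), 'rotation': array([-0.10351225, -0.10720439,  0.71404886,  0.68405165])} [0.52488187 0.39441511 0.24999963] 0.9833 0.02716765278748108
```

View pics/w1.png

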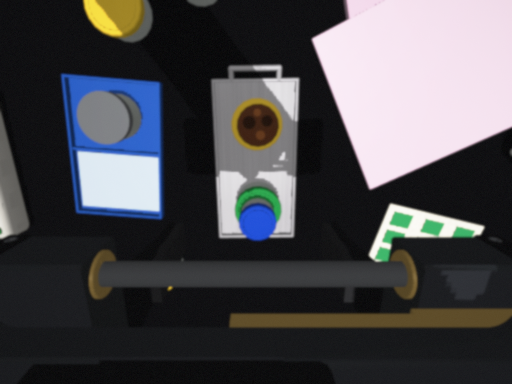

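The wrist view (up = −x) shows the rusty tin at (257,122) inside the yellow lid ring, the blue tin at (257,221) over green at (258,207), and the rack's free bay at (118,181).

Run:
```python
from h import *
import pickle;cal,im=pickle.load(open('w1.pkl','rb'))
def show(n,lo,hi,z,amin=150):
    for c in regions(im,lo,hi,amin):
        p=c[:,0].mean(0)
        w=cast(cal,c[:,0,:],z).astype(np.float32);rc=cv2.minAreaRect(w);e,er=cv2.minEnclosingCircle(w)
        print(n,p.round(),np.round(rc[0],4),np.round(rc[1],3),round(rc[2],1),'circ',np.round(e,4),round(er,4))
show('blue',(112,150,60),(125,255,255),.079)
show('green',(50,100,40),(85,255,255),.045)
show('yellow',(20,150,80),(35,255,255),.045)
show('rust',(0,100,20),(17,255,170),.079)
show('pale',(90,5,150),(115,70,255),.003,500)
show('tray',(0,0,90),(180,30,255),.003,900)
print(goto([.47,.391,.2],np.radians(92.7)))
```

```text
blue [257. 222.] [0.5812 0.4009] [0.048 0.042] 2.5 circ [0.5811 0.4001] 0.0247
green [432. 227.] [0.5923 0.6357] [0.024 0.017] 77.8 circ [0.5923 0.6359] 0.0136
green [401. 220.] [0.5833 0.5922] [0.024 0.017] 78.0 circ [0.5833 0.5925] 0.0135
green [258. 202.] [0.5686 0.4019] [0.045 0.058] 0.9 circ [0.5753 0.4017] 0.0305
yellow [256. 124.] [0.4678 0.3948] [0.059 0.058] 47.3 circ [0.468  0.3948] 0.0298
yellow [114.  14.] [0.3632 0.2362] [0.035 0.064] 2.4 circ [0.3509 0.2357] 0.0322
rust [257. 125.] [0.4665 0.3952] [0.042 0.042] 47.5 circ [0.4667 0.3952] 0.0216
pale [119. 181.] [0.5592 0.203 ] [0.111 0.08 ] 87.7 circ [0.5593 0.203 ] 0.0671
tray [417. 230.] [0.636  0.6604] [0.154 0.097] 78.5 circ [0.6331 0.6607] 0.0874
tray [119. 181.] [0.5591 0.2031] [0.108 0.077] 87.7 circ [0.5593 0.2031] 0.065
tray [  7. 180.] [0.5698 0.0519] [0.039 0.186] 77.6 circ [0.5655 0.0327] 0.0932
tray [104. 117.] [0.4708 0.1908] [0.065 0.068] 2.5 circ [0.4708 0.191 ] 0.0343
tray [256. 159.] [0.518  0.3961] [0.241 0.115] 3.1 circ [0.5222 0.3968] 0.1285
tray [419.  76.] [0.3957 0.6067] [0.235 0.229] 28.7 circ [0.411 0.599] 0.1461
[-0.000e+00 -1.300e-02 -1.000e-03  1.373e+00 -2.100e-02  1.252e+00]
```

Run:
```python
from h import *
print(goto([.4675,.394,.12]),goto([.4675,.394,.069]))
```

```text
[1.43  0.057 3.252] [1.428 0.057 4.527]
```

>>> drive_tool(series=[0,0,0,1.43,0.06,1,1,0,0,0,1.43,0.06,2,1,0,0,0,1.43,0.06,3,1,0,0,0,1.43,0.06,3.5,1,0,0,0,1.43,0.06,4,1,0,0,0,1.43,0.06,4.53,1,0,0,0,1.43,0.06,4.53,1,0,0,0,1.43,0.06,4.53,1,0,0,0,1.43,0.06,4.53,0,0,0,0,1.43,0.06,4.53,-1], grip_force=30)

```text
time: 1.82
ee_pos: [0.4685, 0.3952, 0.0713]
eef_rot: [-0.024, 1.0, 0.001, 0.001]
ft_force: [0.9, -0.5, 0.1]
width: 0.0803
grip_force: 0.0
```

>>> drive_tool(series=[0,0,0,0,0,0,-1,0,0,0,0,0,0,-1,0,0,0,0,0,0,-1,0,0,0,0,0,0,-1,0,0,0,0,0,0,-1,0,0,0,0,0,0,-1])

```text
time: 2.32
ee_pos: [0.4681, 0.394, 0.0695]
eef_rot: [-0.024, 1.0, 0.0, 0.0]
ft_force: [-0.7, 0.8, 1.1]
width: 0.0456
grip_force: 30.0
```

Run:
```python
from h import *
print(goto([.542,-.402,.27],np.radians(86.3)))
```

```text
[ 3.0000e-03  2.0000e-03  1.2810e+00 -9.0500e-01 -1.9965e+01 -5.0180e+00]
```

>>> drive_tool(series=[0,0,0,0,0,-1,-1,0,0,0,0,0,-2,-1,0,0,0,0,0,-3,-1,0,0,0,0,0,-4,-1,0,0,0,0,-0.7,-4.6,-1,0,0,0,0,-1.6,-5,-1,0,0,0,-0.1,-2.6,-5,-1,0,0,0,-0.15,-3.6,-5,-1,0,0,0,-0.2,-4.6,-5,-1,0,0,0,-0.25,-5.6,-5,-1])

```text
time: 3.15
ee_pos: [0.4884, 0.1687, 0.2694]
eef_rot: [-0.024, 1.0, 0.0, 0.0]
ft_force: [1.6, -0.7, -0.7]
width: 0.0454
grip_force: 30.0
```

>>> drive_tool(series=[0,0,0.1,-0.05,-1,0,-1,0,0,0.2,-0.1,-2,0,-1,0,0,0.3,-0.15,-3,0,-1,0,0,0.4,-0.2,-4,0,-1,0,0,0.5,-0.25,-5,0,-1,0,0,0.6,-0.3,-6,0,-1,0,0,0.7,-0.35,-7,0,-1,0,0,0.8,-0.4,-8,0,-1,0,0,0.9,-0.45,-9,0,-1,0,0,1,-0.45,-10,0,-1])

```text
time: 3.98
ee_pos: [0.5254, -0.2298, 0.2694]
eef_rot: [0.02, 1.0, 0.0, 0.0]
ft_force: [2.1, 0.1, -1.8]
width: 0.0457
grip_force: 30.0
```

Run:
```python
from h import *
cal=get_calibration('wrist');im=camera('wrist');cv2.imwrite('pics/w2.png',im[:,:,::-1])
print(telemetry.read_state()['ee_pos'],cal['xyz'],goto([.542,-.402,.27],np.radians(86.3)))
import pickle;pickle.dump((cal,im),open('w2.pkl','wb'))
```

```text
[ 0.52339817 -0.23872313  0.26934346] [ 0.4437611  -0.22639025  0.40965089] [-5.100e-02  0.000e+00  1.770e-01 -6.650e-01 -4.054e+00  2.000e-03]
```

View pics/w2.png

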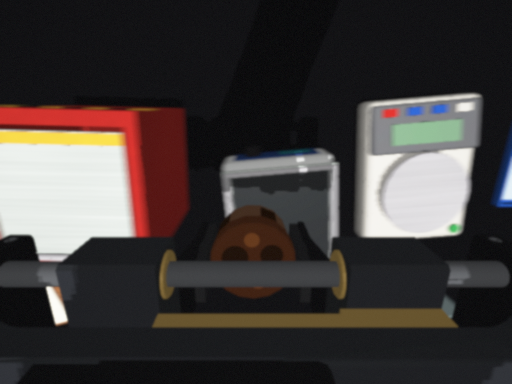

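The wrist view shows the held rusty tin at (253,252), the waste flap on the left with its yellow edge at row 138 and right edge at column 130, the shaker behind the tin, and the pan at (426,193).

Run:
```python
from h import *
import pickle;cal,im=pickle.load(open('w2.pkl','rb'))
for c in regions(im,(20,130,120),(35,255,255),150):
    w=cast(cal,c[:,0],.169).astype(np.float32);rc=cv2.minAreaRect(w);print('yedge',c[:,0].min(0),c[:,0].max(0),np.round(cv2.boxPoints(rc),4).tolist(),round(rc[2],1))
print('flap right corner', cast(cal,[[124,147],[134,255]],.169))
g=cv2.cvtColor(im,cv2.COLOR_RGB2GRAY)
roi=g[150:236,372:480];_,m=cv2.threshold(roi,0,255,0)
h=cv2.HoughCircles(cv2.resize(roi,None,fx=3,fy=3,interpolation=2),cv2.HOUGH_GRADIENT,1.5,60,param1=60,param2=20,minRadius=100,maxRadius=160)
print(h)
for x,y,rr in h[0][:2]:
    t=np.linspace(0,6.28,40);w=cast(cal,np.c_[372+(x+rr*np.cos(t))/3,150+(y+rr*np.sin(t))/3],.065);print('pan',w.mean(0),np.ptp(w,axis=0))
```

```text
yedge [  0 132] [121 144] [[0.4569999873638153, -0.44200000166893005], [0.4661000072956085, -0.4426000118255615], [0.4731000065803528, -0.33980000019073486], [0.46399998664855957, -0.3391999900341034]] 86.1
flap right corner [[ 0.47464645 -0.33784796]
 [ 0.57859419 -0.34658961]]
[[[152.25 138.75 134.35]
  [144.75  35.25 159.1 ]
  [126.75 200.25 150.85]]]
pan [ 0.56867433 -0.00955693] [0.12302439 0.1170617 ]
pan [ 0.52336529 -0.01866612] [0.13522751 0.1334282 ]
```

>>> drive_tool(series=[0,0,0.1,-0.2,-1,0,-1,0,0,0.2,-0.4,-2,0,-1,0,0,0.2,-0.6,-3,0,-1,0,0,0.2,-0.65,-3.8,0,-1,0,0,0.2,-0.64,-4.08,0,-1,0,0,0.2,-0.64,-4.08,0,-1,0,0,0.2,-0.64,-4.08,0,-1,0,0,0.2,-0.64,-4.08,0,-1])

```text
time: 4.7
ee_pos: [0.5452, -0.3906, 0.2692]
eef_rot: [0.028, 1.0, 0.001, 0.0]
ft_force: [0.5, -0.3, -1.1]
width: 0.0458
grip_force: 30.0
```

>>> drive_tool(series=[0,0,0,0,0,0.5,-1,0,0,0,0,0,1,-1,0,0,0,0,0,1.4,-1,0,0,0,0,0,1.8,-1,0,0,0,0,0,2.1,-1,0,0,0,0,0,2.4,-1,0,0,0,0,0,2.7,-1,0,0,0,0,0,3,-1,0,0,0,0,0,3.2,-1,0,0,0,0,0,3.2,-1])

```text
time: 5.53
ee_pos: [0.5428, -0.391, 0.1394]
eef_rot: [0.029, 1.0, 0.001, -0.002]
ft_force: [-6.6, -0.1, -3.0]
width: 0.0455
grip_force: 30.0
```

>>> drive_tool(series=[0,0,0,0,-0.15,0,-1,0,0,0,0,-0.3,0,-1,0,0,0,0,-0.3,0,-1,0,0,0,0,-0.3,0,0.35,0,0,0,0,-0.3,0,0.35,0,0,0,0,-0.3,0,0.35,0,0,0,0,-0.3,0,0.35,0,0,0,0,-0.3,0,0.35,0,0,0,0,-0.3,0,0.35,0,0,0,0,-0.3,0,0.35])

```text
time: 6.37
ee_pos: [0.5441, -0.4038, 0.1414]
eef_rot: [0.029, 1.0, 0.0, 0.0]
ft_force: [-2.8, 2.0, 1.0]
width: 0.0581
grip_force: 1.5
```

Run:
```python
from h import *
a=camera('wrist');b=camera('scene')
cv2.imwrite('pics/w3.png',np.hstack([a,b])[:,:,::-1][:,:,:]);o=cv2.resize(np.hstack([a,b]),(800,300));cv2.imwrite('pics/w3.png',o[:,:,::-1])
```

```text
(no output)
```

View pics/w3.png

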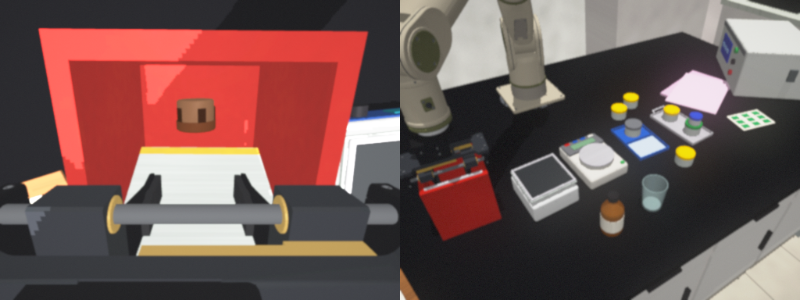

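Flap is open; in the wrist half the rusty tin has slid off the free edge and is dropping inside at (196,115). Now withdraw.

>>> drive_tool(series=[0,0,0,0,0,0,0.35,0,0,0,0,0,-0.5,0.35,0,0,0,0,0,-1,0.35,0,0,0,0,0,-2,0.35,0,0,0,0,0,-3,0.35,0,0,0,0,0,-3.6,0.35,0,0,0,0,0,-3.6,0.35,0,0,0,0,0,-3.6,0.35])

```text
time: 7.13
ee_pos: [0.5446, -0.405, 0.2872]
eef_rot: [0.029, 1.0, -0.001, 0.002]
ft_force: [0.3, 0.4, -0.1]
width: 0.0586
grip_force: 0.0
```

Run:
```python
from h import *
a=camera('wrist');cv2.imwrite('pics/w4.png',a[:,:,::-1])
s=telemetry.read_state();print(s['ee_pos'],np.abs(s['joint_vel']).max(),goto([.555,-.18,.31],np.radians(90)),goto([.468,.394,.2],np.radians(92.7)))
```

```text
[ 0.54418844 -0.40439061  0.28535183] 0.03234883579941354 [-0.008  0.013 -0.658  0.052  5.616 -0.62 ] [-8.0000e-03  1.3000e-02 -1.1980e+00  3.0500e+00  1.9819e+01  2.1180e+00]
```

View pics/w4.png

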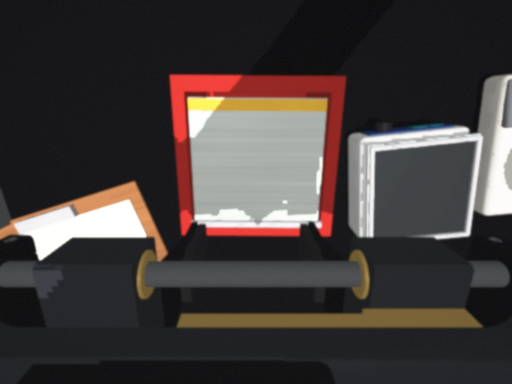

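The flap has closed with the tin inside; the shaker mat spans about (372–477, 140–240).

>>> drive_tool(series=[0,0,-0.1,0.15,1,0,1,0,0,-0.2,0.3,2,0,1,0,0,-0.3,0.45,3,0,1,0,0,-0.4,0.6,4,0,1,0,0,-0.5,0.75,5,0,1,0,0,-0.6,0.9,6,0,1,0,0,-0.7,1.05,7,0,1,0,0,-0.8,1.2,8,0,1,0,0,-0.9,1.35,9,0,1,0,0,-1,1.5,10,0,1])

```text
time: 8.02
ee_pos: [0.5059, 0.0007, 0.2841]
eef_rot: [-0.015, 1.0, -0.0, -0.001]
ft_force: [1.2, 0.5, 0.7]
width: 0.0869
grip_force: 0.0
```

Run:
```python
from h import *
import pickle
cal=get_calibration('wrist');a=camera('wrist');cv2.imwrite('pics/w5.png',a[:,:,::-1]);pickle.dump((cal,a),open('w5.pkl','wb'))
print(telemetry.read_state()['ee_pos'],goto([.468,.394,.2],np.radians(92.7)))
```

```text
[0.5054242  0.00995379 0.28385615] [ 0.036 -0.024 -0.071  0.538  9.625  2.127]
```

View pics/w5.png

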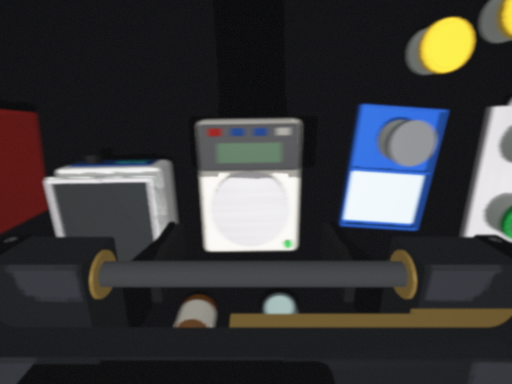

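The view shows the pan at (250,210), the mat at about (60–155, 180–245) and the free bay at (382,197).

Run:
```python
from h import *
import pickle
def show(n,cal,c,z):
    w=cast(cal,c[:,0],z).astype(np.float32);rc=cv2.minAreaRect(w);e,er=cv2.minEnclosingCircle(w);print(n,c[:,0].mean(0).round(),np.round(rc[0],4),np.round(rc[1],3),round(rc[2],1),'circ',np.round(e,4),round(er,4))
cal,im=pickle.load(open('w5.pkl','rb'))
g=cv2.cvtColor(im,cv2.COLOR_RGB2GRAY)
print(g[210,200:305:3])
for z,n in((.003,'pale'),):
    for c in regions(im,(90,5,150),(118,70,255),500): show(n,cal,c,z)
h=cv2.HoughCircles(cv2.resize(g[168:250,203:298],None,fx=4,fy=4,interpolation=2),cv2.HOUGH_GRADIENT,1.5,60,param1=40,param2=15,minRadius=140,maxRadius=180);print(h)
for x,y,rr in h[0][:2]:
    t=np.linspace(0,6.28,40);w=cast(cal,np.c_[203+(x+rr*np.cos(t))/4,168+(y+rr*np.sin(t))/4],.065);print('pan',w.mean(0),np.ptp(w,axis=0))
top=cv2.imread('pics/top0.png');ct=get_calibration('top')
gt=cv2.cvtColor(top,cv2.COLOR_BGR2GRAY)
m=cv2.inRange(gt[140:200,295:352],25,90);cc,_=cv2.findContours(m,0,1)
for c in cc:
    if cv2.contourArea(c)>600: show('mat top',ct,c+np.array([[295,140]]),.085)
m=cv2.inRange(g,25,90)
for c in cv2.findContours(m[170:240,40:170],0,1)[0]:
    if cv2.contourArea(c)>1500: show('mat w5',cal,c+np.array([[40,170]]),.085)
im4=cv2.imread('pics/w4.png')
```

```text
[ 83 198 243 244 237 235 235 235 236 236 236 237 236 237 237 238 238 238
 238 239 239 239 240 240 240 240 240 239 240 239 245 246 219 120  24]
pale [383. 197.] [0.5597 0.2083] [0.114 0.081] 87.9 circ [0.5596 0.2082] 0.0676
pale [414. 144.] [0.4736 0.2402] [0.065 0.062] 1.7 circ [0.4741 0.2381] 0.0338
[[[179.25 188.25 175.85]
  [296.25 164.25 159.35]
  [191.25 273.75 179.15]
  [359.25 149.25 140.9 ]
  [ 54.75 159.75 150.35]
  [225.75 149.25 142.85]
  [251.25 206.25 165.95]]]
pan [ 0.57208226 -0.0023703 ] [0.1303499  0.12092976]
pan [0.56177635 0.03728483] [0.11637236 0.10900862]
mat top [323. 167.] [ 0.5884 -0.1923] [0.114 0.116] 2.7 circ [ 0.5886 -0.1921] 0.0799
mat w5 [ 79. 209.] [ 0.5556 -0.2072] [0.094 0.15 ] 1.7 circ [ 0.5666 -0.2068] 0.0833
```

>>> drive_tool(series=[0,0,0,0.05,1,0.2,1,0,0,0,0.1,2,0.4,1,0,0,0,0.2,3,0.6,1,0,0,0,0.25,4,0.8,1,0,0,0,0.3,5,1,1,0,0,0,0.4,6,1.3,1,0,0,0,0.45,7,1.6,1,0,0,0,0.5,8,1.9,1,0,0,-0.05,0.54,9,2.1,1,0,0,-0.05,0.54,9.6,2.1,1])

```text
time: 8.9
ee_pos: [0.4708, 0.3857, 0.1973]
eef_rot: [-0.019, 1.0, -0.001, -0.002]
ft_force: [0.3, -0.9, 0.3]
width: 0.0868
grip_force: 0.0
```

>>> drive_tool(series=[0,0,0,0,0,0,1,0,0,0,0,0,0,1,0,0,0,0,0,0,1])

```text
time: 9.15
ee_pos: [0.4741, 0.3807, 0.2002]
eef_rot: [-0.017, 1.0, -0.001, -0.0]
ft_force: [0.0, -0.8, -0.8]
width: 0.0872
grip_force: 0.0
```

Run:
```python
from h import *
cal=get_calibration('wrist');im=camera('wrist')
for n,lo,hi,z in(('blue',(112,150,60),(125,255,255),.079),('green',(50,100,40),(85,255,255),.045),('yellow',(20,150,80),(35,255,255),.045)):
  for c in regions(im,lo,hi,200):
    w=cast(cal,c[:,0],z).astype(np.float32);e,er=cv2.minEnclosingCircle(w);print(n,c[:,0].mean(0).round(),'circ',np.round(e,4),round(er,4))
print(telemetry.read_state()['ee_pos'],goto([.468,.394,.04],np.radians(92.7)))
```

```text
blue [267. 293.] circ [0.5877 0.4007] 0.0226
green [266. 252.] circ [0.5697 0.4003] 0.0282
yellow [160. 320.] circ [0.6675 0.2679] 0.0265
yellow [265. 176.] circ [0.4674 0.3942] 0.0305
yellow [105.  50.] circ [0.3494 0.2355] 0.0324
yellow [196.  16.] circ [0.3081 0.3231] 0.031
[0.47442921 0.38032083 0.20067735] [-1.300e-02 -4.000e-03 -1.670e-01  1.480e-01  3.520e-01  4.017e+00]
```

>>> drive_tool(series=[0,0,-0.17,0.15,0.35,0.8,1,0,0,-0.17,0.15,0.35,1.6,1,0,0,-0.17,0.15,0.35,2.4,1,0,0,-0.17,0.15,0.35,3,1,0,0,-0.17,0.15,0.35,3.5,1,0,0,-0.17,0.15,0.35,4,1,0,0,-0.17,0.15,0.35,4,1,0,0,-0.17,0.15,0.35,4,-1,0,0,-0.17,0.15,0.35,4,-1,0,0,-0.17,0.15,0.35,4,-1], grip_force=20)

```text
time: 10.03
ee_pos: [0.4684, 0.396, 0.0432]
eef_rot: [-0.024, 1.0, 0.001, 0.001]
ft_force: [0.3, 0.1, -0.2]
width: 0.0744
grip_force: 0.0
```

>>> drive_tool(series=[0,0,0,0,0,0,-1,0,0,0,0,0,0,-1,0,0,0,0,0,0,-1])

```text
time: 10.28
ee_pos: [0.468, 0.3958, 0.0425]
eef_rot: [-0.024, 1.0, 0.0, 0.001]
ft_force: [-0.3, -2.1, 7.1]
width: 0.0617
grip_force: 20.0
```

Run:
```python
from h import *
import pickle
im=cv2.imread('pics/top0.png');ct=get_calibration('top');cal,w=pickle.load(open('w5.pkl','rb'))
out=[]
for I,c in((im,ct),(w[:,:,::-1].copy(),cal)):
    J=cv2.resize(I,None,fx=4,fy=4,interpolation=cv2.INTER_CUBIC)
    t=np.linspace(0,6.283,60)
    for P in((.5705,-.0045),):
        p=proj(c,np.c_[P[0]+.055*np.cos(t),P[1]+.055*np.sin(t),0*t+.065]);cv2.polylines(J,[np.round(p*4+1.5).astype(int)],True,(0,0,255),1)
        u=(proj(c,[[*P,.065]])[0]*4).astype(int);out.append(J[u[1]-200:u[1]+200,u[0]-200:u[0]+200])
o=np.hstack(out);cv2.imwrite('pics/pan.png',o)
s=telemetry.read_state();print(s['width'],s['ee_pos'],s['time'])
```

```text
0.06168763067330803 [0.46798723 0.39583071 0.04249057] 10.2833
```

View pics/pan.png

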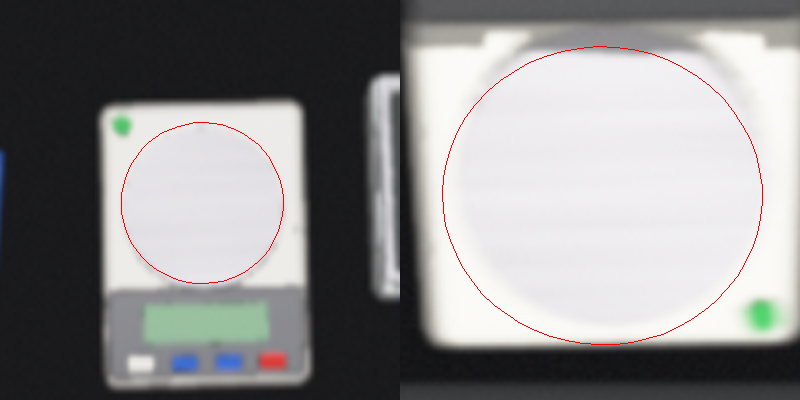

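Both overlays match the pan within about 3 mm (top centred; wrist about 8 px right and 7 px high), so I take the pan centre as (0.569, −0.0035).

>>> drive_tool(series=[0,0,0,0,0,-0.3,-1,0,0,0,0,0,-0.8,-1,0,0,0,0,0,-1.5,-1,0,0,0,0,0,-2.3,-1,0,0,0,0,0,-3.1,-1,0,0,0,0,0,-3.6,-1,0,0,0,0,0,-4,-1,0,0,0,0,0,-4,-1,0,0,0,0,0,-4,-1,0,0,0,0,0,-4,-1])

```text
time: 11.12
ee_pos: [0.4669, 0.3952, 0.2002]
eef_rot: [-0.025, 1.0, -0.001, -0.001]
ft_force: [0.1, 0.2, -2.3]
width: 0.0615
grip_force: 20.0
```

Run:
```python
from h import *
s=telemetry.read_state();print(s['width'],s['ee_pos'],goto([.569,-.0035,.2],np.pi/2))
```

```text
0.06146936745443258 [0.46689318 0.39522858 0.2001501 ] [ -0.012  -0.015   0.563  -2.06  -10.082   0.012]
```

>>> drive_tool(series=[0,0,0.06,-0.15,-0.7,0,-1,0,0,0.12,-0.4,-1.7,0,-1,0,0,0.2,-0.6,-2.7,0,-1,0,0,0.25,-0.8,-3.7,0,-1,0,0,0.3,-1,-4.7,0,-1,0,0,0.35,-1.2,-5.7,0,-1,0,0,0.4,-1.4,-6.7,0,-1,0,0,0.5,-1.6,-7.7,0,-1,0,0,0.56,-1.8,-8.6,0,-1,0,0,0.56,-2,-9.4,0,-1])

```text
time: 11.95
ee_pos: [0.5651, 0.021, 0.1999]
eef_rot: [0.001, 1.0, -0.0, -0.001]
ft_force: [1.2, 0.1, -2.2]
width: 0.0618
grip_force: 20.0
```

>>> drive_tool(series=[0,0,0,-0.06,-0.4,0,-1,0,0,0,-0.06,-0.68,0,-1,0,0,0,-0.06,-0.68,0,-1,0,0,0,-0.06,-0.68,0,-1,0,0,0,-0.06,-0.68,0,-1,0,0,0,-0.06,-0.68,0,-1])

```text
time: 12.45
ee_pos: [0.5679, -0.0011, 0.2011]
eef_rot: [-0.001, 1.0, 0.0, -0.0]
ft_force: [-0.3, -0.2, -1.9]
width: 0.0617
grip_force: 20.0
```

Run:
```python
from h import *
s=telemetry.read_state();print(s['width'],s['ee_pos'],goto([.569,-.0035,.107],np.pi/2))
cv2.imwrite('pics/w6.png',camera('wrist')[:,:,::-1])
```

```text
0.06171648291419511 [ 0.56794651 -0.00110455  0.20109679] [ 0.008 -0.005  0.033 -0.027 -0.062  2.352]
```

View pics/w6.png

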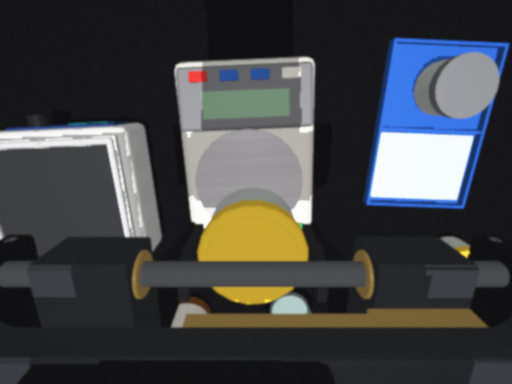

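The held yellow tin is at (253,252) and the pan is centred near (249,180), under the tool within a few mm.

Run:
```python
from h import *
c=get_calibration('wrist');print(cast(c,[[196,180],[302,180],[249,128],[249,181]],.065))
print(cast(c,[[372,203],[466,207],[473,133],[382,130]],.003).mean(0))
```

```text
[[ 0.56057853 -0.05890409]
 [ 0.5604454   0.04912608]
 [ 0.50861684 -0.004768  ]
 [ 0.56156755 -0.00489509]]
[0.56372983 0.2093217 ]
```

>>> drive_tool(series=[0,0,0,-0.03,-0.06,0.5,-1,0,0,0,-0.03,-0.06,1,-1,0,0,0,-0.03,-0.06,1.5,-1,0,0,0,-0.03,-0.06,1.8,-1,0,0,0,-0.03,-0.06,2.1,-1,0,0,0,-0.03,-0.06,2.25,-1,0,0,0,-0.03,-0.06,2.25,-1,0,0,0,-0.03,-0.06,2.25,-1])

```text
time: 13.17
ee_pos: [0.5697, -0.0054, 0.1118]
eef_rot: [-0.0, 1.0, 0.0, 0.0]
ft_force: [0.1, -0.1, -1.1]
width: 0.0614
grip_force: 20.0
```

>>> drive_tool(series=[0,0,0,0.06,0.02,0.05,-1,0,0,0,0.06,0.02,0.1,-1,0,0,0,0.06,0.02,0.1,-1,0,0,0,0.06,0.02,0.13,-1,0,0,0,0.06,0.02,0.13,-1])

```text
time: 13.58
ee_pos: [0.567, -0.0048, 0.1062]
eef_rot: [-0.0, 1.0, 0.0, 0.0]
ft_force: [-0.6, -1.0, -2.1]
width: 0.0616
grip_force: 20.0
```

>>> drive_tool(series=[0,0,0,0,0,0.02,-1,0,0,0,0,0,0.04,-1,0,0,0,0,0,0.04,-1])

```text
time: 13.83
ee_pos: [0.567, -0.0048, 0.1046]
eef_rot: [-0.0, 1.0, 0.0, 0.0]
ft_force: [0.1, -0.2, -1.4]
width: 0.0614
grip_force: 20.0
```

>>> drive_tool(series=[0,0,0,0,0,0.02,-1,0,0,0,0,0,0.02,-1,0,0,0,0,0,0.02,-1])

```text
time: 14.08
ee_pos: [0.567, -0.0048, 0.1045]
eef_rot: [-0.0, 1.0, 0.0, 0.0]
ft_force: [-3.4, 0.0, 7.1]
width: 0.0614
grip_force: 20.0
```

>>> drive_tool(series=[0,0,0,0,0,0.02,-1,0,0,0,0,0,0.02,-1,0,0,0,0,0,0.02,-1])

```text
time: 14.33
ee_pos: [0.5671, -0.0048, 0.1044]
eef_rot: [-0.0, 1.0, 0.0, 0.0]
ft_force: [-7.4, 0.5, 15.0]
width: 0.0616
grip_force: 20.0
```

>>> drive_tool(series=[0,0,0,0,0,-0.03,-1,0,0,0,0,0,-0.03,-1,0,0,0,0,0,-0.03,0.8,0,0,0,0,0,-0.03,0.8,0,0,0,0,0,-0.03,0.8,0,0,0,0,0,-0.03,0.8,0,0,0,0,0,-0.5,0.8,0,0,0,0,0,-1.2,1,0,0,0,0,0,-2,1,0,0,0,0,0,-2.8,1])

```text
time: 15.17
ee_pos: [0.5665, -0.0049, 0.2159]
eef_rot: [-0.0, 1.0, -0.0, -0.0]
ft_force: [0.7, 1.0, -0.8]
width: 0.0857
grip_force: 0.0
```

>>> drive_tool(series=[0,0,0,0,0,-0.4,1,0,0,0,0,0,-0.4,1,0,0,0,0,0,-0.4,1])

```text
time: 15.42
ee_pos: [0.5674, -0.0047, 0.2316]
eef_rot: [-0.0, 1.0, 0.0, 0.001]
ft_force: [0.5, -0.6, -0.8]
width: 0.087
grip_force: 0.0
```

Run:
```python
from h import *
cal=get_calibration('wrist');im=camera('wrist');cv2.imwrite('pics/w7.png',im[:,:,::-1])
for c in regions(im,(20,130,80),(35,255,255),200):
    w=cast(cal,c[:,0],.107).astype(np.float32);e,er=cv2.minEnclosingCircle(w);print(c[:,0].mean(0).round(),np.round(e,4),round(er,4))
print(telemetry.read_state()['ee_pos'],goto([.580,.3995,.24],np.radians(92.7)),goto([.580,.3995,.107],np.radians(92.7)))
```

```text
[370. 319.] [0.7243 0.1296] 0.162
[406. 274.] [0.664  0.1598] 0.0321
[ 99. 274.] [ 0.6642 -0.169 ] 0.0321
[252. 188.] [ 0.5657 -0.0048] 0.0309
[ 0.56675924 -0.00473122  0.23035286] [ 1.0000e-03 -5.0000e-03 -5.3700e-01 -3.3300e-01  1.0106e+01 -2.4000e-01] [ 1.0000e-03 -5.0000e-03 -5.3700e-01 -3.3500e-01  1.0105e+01  3.0850e+00]
```

View pics/w7.png

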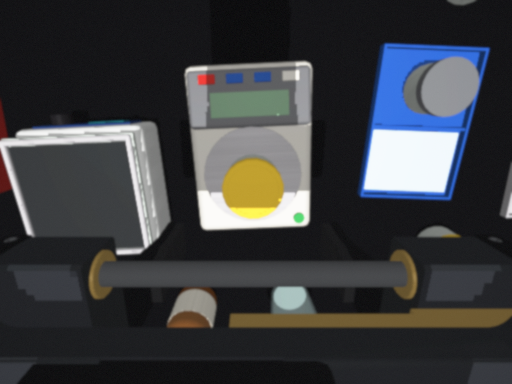

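The yellow tin stands upright at (252,188) on the pan, which spans columns 204–302 and rows 127–220.

Run:
```python
from h import *
c=get_calibration('wrist');a=cast(c,[[204,173],[302,173],[253,126],[253,220]],.065);print(a,a[2:].mean(0),a[:2].mean(0))
m=cast(c,[[12,146],[127,138],[145,246],[30,250]],.085);print(m,m.mean(0))
b=cast(c,[[364,190],[450,198],[465,130],[377,126]],.003);print(b,b.mean(0))
```

```text
[[ 0.55888515 -0.05895739]
 [ 0.5590045   0.0506192 ]
 [ 0.50759131 -0.00413532]
 [ 0.61578398 -0.00420405]] [ 0.56168765 -0.00416968] [ 0.55894482 -0.0041691 ]
[[ 0.52569685 -0.24891191]
 [ 0.5177892  -0.13105381]
 [ 0.63900423 -0.12675864]
 [ 0.64394654 -0.25841746]] [ 0.58160921 -0.19128545]
[[0.5979946  0.1479627 ]
 [0.6096888  0.26815531]
 [0.5174736  0.26840427]
 [0.51232402 0.15466378]] [0.55937026 0.20979652]
```

>>> drive_tool(series=[0,0,-0.1,0,1,0,1,0,0,-0.1,-0.1,2,0,1,0,0,-0.2,-0.1,3,0,1,0,0,-0.2,-0.15,4,0,1,0,0,-0.3,-0.2,5,0,1,0,0,-0.3,-0.25,6,0,1,0,0,-0.4,-0.3,7,0,1,0,0,-0.5,-0.3,8,0,1,0,0,-0.54,-0.33,9,0,1,0,0,-0.54,-0.33,9.7,0,1])

```text
time: 16.3
ee_pos: [0.5783, 0.3872, 0.2284]
eef_rot: [-0.025, 1.0, -0.0, -0.002]
ft_force: [-1.0, -0.4, -0.4]
width: 0.0871
grip_force: 0.0
```

>>> drive_tool(series=[0,0,0,0,0.4,0,1,0,0,0,0,0.4,0,1,0,0,0,0,0.4,0,1,0,0,0,0,0.4,0,1,0,0,0,0,0.4,0,1])

```text
time: 16.72
ee_pos: [0.58, 0.3973, 0.2305]
eef_rot: [-0.023, 1.0, -0.001, -0.0]
ft_force: [0.1, 0.1, 0.3]
width: 0.087
grip_force: 0.0
```

Run:
```python
from h import *
cal=get_calibration('wrist');im=camera('wrist');cv2.imwrite('pics/w8.png',im[:,:,::-1])
for n,lo,hi,z in(('blue',(112,150,60),(125,255,255),.079),('green',(50,100,40),(85,255,255),.045)):
  for c in regions(im,lo,hi,200):
    w=cast(cal,c[:,0],z).astype(np.float32);e,er=cv2.minEnclosingCircle(w);print(n,c[:,0].mean(0).round(),'circ',np.round(e,4),round(er,4))
s=telemetry.read_state();print(s['ee_pos'],goto([.580,.3995,.069],np.radians(92.7)),s['time'])
```

```text
blue [255. 183.] circ [0.5807 0.4004] 0.0229
green [395. 229.] circ [0.642  0.5807] 0.0145
green [469. 225.] circ [0.6329 0.6726] 0.014
green [437. 217.] circ [0.6235 0.6296] 0.014
green [404. 209.] circ [0.6147 0.5866] 0.0141
green [479. 206.] circ [0.6067 0.6776] 0.0141
green [446. 198.] circ [0.5978 0.6343] 0.014
green [412. 189.] circ [0.5889 0.5913] 0.014
green [257. 165.] circ [0.5766 0.4012] 0.0296
[0.57998901 0.39750497 0.23089223] [-7.000e-03  2.000e-03 -2.200e-02 -2.000e-03  5.200e-02  4.047e+00] 16.7667
```

>>> drive_tool(series=[0,0,0,0,0.06,0.8,1,0,0,0,0,0.06,1.6,1,0,0,0,0,0.06,2.4,1,0,0,0,0,0.06,3,1,0,0,0,0,0.06,3.6,1,0,0,0,0,0.06,3.97,1,0,0,0,0,0.06,3.97,1,0,0,0,0,0.06,3.97,0.3,0,0,0,0,0.06,3.97,-1,0,0,0,0,0.06,3.97,-1], grip_force=15)

```text
time: 17.6
ee_pos: [0.5803, 0.4022, 0.0744]
eef_rot: [-0.024, 1.0, 0.001, 0.001]
ft_force: [0.6, 0.2, 0.4]
width: 0.0744
grip_force: 0.0
```

>>> drive_tool(series=[0,0,0,0,0,0,-1,0,0,0,0,0,0,-1,0,0,0,0,0,0,-1,0,0,0,0,0,0,-1,0,0,0,0,0,0,-1])

```text
time: 18.02
ee_pos: [0.5793, 0.4016, 0.0724]
eef_rot: [-0.024, 1.0, 0.0, 0.0]
ft_force: [-0.0, -0.7, 2.0]
width: 0.0454
grip_force: 15.0
```

>>> drive_tool(series=[0,0,0,0,0,-0.3,-1,0,0,0,0,0,-0.8,-1,0,0,0,0,0,-1.5,-1,0,0,0,0,0,-2.3,-1,0,0,0,0,0,-3.1,-1,0,0,0,0,0,-3.6,-1,0,0,0,0,0,-4,-1,0,0,0,0,0,-4,-1,0,0,0,0,0,-4,-1])

```text
time: 18.77
ee_pos: [0.5795, 0.4018, 0.2334]
eef_rot: [-0.024, 1.0, 0.001, 0.001]
ft_force: [0.0, 0.1, -1.0]
width: 0.0458
grip_force: 15.0
```

Run:
```python
from h import *
s=telemetry.read_state();print(s['width'],s['ee_pos'],goto([.585,-.192,.23],np.radians(92.7)))
a=camera('top');cv2.imwrite('pics/top1.png',a[:,:,::-1]);cal=get_calibration('top')
for c in regions(a,(20,130,80),(35,255,255),60):
    w=cast(cal,c[:,0],.107).astype(np.float32);e,er=cv2.minEnclosingCircle(w);print(c[:,0].mean(0).round(),np.round(e,4),round(er,4))
```

```text
0.045793048211152494 [0.57949144 0.40177751 0.23338615] [ 1.4000e-02  1.8000e-02  1.0000e-03  5.6300e-01 -1.4834e+01  6.6000e-02]
[132. 267.] [0.3162 0.3026] 0.032
[165. 252.] [0.3571 0.218 ] 0.0308
[412. 214.] [ 0.4681 -0.4183] 0.0635
[253. 172.] [ 0.5692 -0.0053] 0.0299
[159. 131.] [0.6733 0.2448] 0.0323
```

>>> drive_tool(series=[0,0,0,0,-0.7,0,-1,0,0,0,0.05,-1.7,0,-1,0,0,0,0.1,-2.7,0,-1,0,0,0,0.15,-3.7,0,-1,0,0,0,0.2,-4.7,0,-1,0,0,0,0.2,-5.7,0,-1,0,0,0,0.25,-6.7,0,-1,0,0,0,0.3,-7.7,0,-1,0,0,0,0.35,-8.7,0,-1,0,0,0,0.35,-9.5,0,-1])

```text
time: 19.65
ee_pos: [0.582, 0.0177, 0.2309]
eef_rot: [-0.023, 1.0, -0.0, -0.001]
ft_force: [-0.1, -0.5, -1.5]
width: 0.0454
grip_force: 15.0
```

>>> drive_tool(series=[0,0,0,0.05,-0.9,0,-1,0,0,0,0.1,-1.8,0,-1,0,0,0,0.1,-2.7,0,-1,0,0,0,0.15,-3.6,0,-1,0,0,0,0.2,-4.4,0,-1,0,0,0,0.2,-5,0,-1,0,0,0,0.2,-5.2,0,-1,0,0,0,0.2,-5.3,0,-1,0,0,0,0.2,-5.3,0,-1,0,0,0,0.2,-5.3,0,-1])

```text
time: 20.48
ee_pos: [0.5854, -0.189, 0.2315]
eef_rot: [-0.025, 1.0, 0.001, -0.0]
ft_force: [-0.4, 0.9, -0.8]
width: 0.0457
grip_force: 15.0
```

Run:
```python
from h import *
s=telemetry.read_state();print(s['width'],s['ee_pos'],goto([.586,-.192,.116],np.radians(92.7)))
```

```text
0.04568650735754384 [ 0.58535111 -0.1889898   0.23145158] [ 0.013 -0.01   0.022 -0.015 -0.079  2.886]
```

>>> drive_tool(series=[0,0,0,-0.015,-0.08,0.6,-1,0,0,0,-0.015,-0.08,1.3,-1,0,0,0,-0.015,-0.08,1.9,-1,0,0,0,-0.015,-0.08,2.4,-1,0,0,0,-0.015,-0.08,2.7,-1,0,0,0,-0.015,-0.08,2.86,-1,0,0,0,-0.015,-0.08,2.86,-1,0,0,0,-0.015,-0.08,2.86,-1,0,0,0,-0.015,-0.08,2.88,-1,0,0,0,-0.015,-0.08,2.88,-1])

```text
time: 21.32
ee_pos: [0.5867, -0.1941, 0.1181]
eef_rot: [-0.024, 1.0, -0.0, 0.001]
ft_force: [0.1, -0.0, -0.3]
width: 0.0458
grip_force: 15.0
```

>>> drive_tool(series=[0,0,0,0,0,0.03,-1,0,0,0,0,0,0.05,-1,0,0,0,0,0,0.07,-1,0,0,0,0,0,0.07,-1])

```text
time: 21.65
ee_pos: [0.5859, -0.1939, 0.114]
eef_rot: [-0.024, 1.0, 0.0, -0.0]
ft_force: [-0.2, 0.7, -0.7]
width: 0.0458
grip_force: 15.0
```

>>> drive_tool(series=[0,0,0,0,0,0.02,-1,0,0,0,0,0,0.02,-1,0,0,0,0,0,0.02,-1])

```text
time: 21.9
ee_pos: [0.586, -0.1939, 0.1133]
eef_rot: [-0.024, 1.0, 0.0, -0.0]
ft_force: [0.0, 0.8, -0.6]
width: 0.0455
grip_force: 15.0
```

>>> drive_tool(series=[0,0,0,0,0,0.02,-1,0,0,0,0,0,0.02,-1,0,0,0,0,0,0.02,-1])

```text
time: 22.15
ee_pos: [0.5859, -0.194, 0.1125]
eef_rot: [-0.024, 1.0, 0.0, -0.0]
ft_force: [-1.3, 0.4, -0.8]
width: 0.0455
grip_force: 15.0
```

>>> drive_tool(series=[0,0,0,0,0,0.015,-1,0,0,0,0,0,0.015,-1,0,0,0,0,0,0.015,-1])

```text
time: 22.4
ee_pos: [0.586, -0.1939, 0.1123]
eef_rot: [-0.024, 1.0, 0.0, 0.0]
ft_force: [-2.6, 0.7, 5.2]
width: 0.0457
grip_force: 15.0
```

>>> drive_tool(series=[0,0,0,0,0,-0.01,-1,0,0,0,0,0,-0.01,0.5,0,0,0,0,0,-0.01,0.5,0,0,0,0,0,-0.01,0.5,0,0,0,0,0,-0.01,0.5,0,0,0,0,0,-0.4,0.5,0,0,0,0,0,-1.2,1,0,0,0,0,0,-2.1,1,0,0,0,0,0,-3,1,0,0,0,0,0,-3,1])

```text
time: 23.23
ee_pos: [0.5886, -0.1952, 0.2396]
eef_rot: [-0.023, 1.0, -0.001, 0.005]
ft_force: [0.4, -0.4, 1.1]
width: 0.083
grip_force: 0.0
```

Run:
```python
from h import *
s=telemetry.read_state();print(s['width'],s['ee_pos'],goto([.578,.4,.23],np.radians(92.7)))
cal=get_calibration('wrist');a=camera('wrist');cv2.imwrite('pics/w9.png',a[:,:,::-1])
for c in regions(a,(112,130,60),(125,255,255),100):
    w=cast(cal,c[:,0],.119).astype(np.float32);e,er=cv2.minEnclosingCircle(w);print(c[:,0].mean(0).round(),np.round(e,4),round(er,4))
```

```text
0.08303278266012246 [ 0.58863319 -0.19517934  0.23962933] [-3.0000e-02  1.1800e-01 -3.0000e-03 -4.2900e-01  1.4876e+01  2.0600e-01]
[254. 188.] [ 0.5876 -0.1937] 0.0238
```

View pics/w9.png

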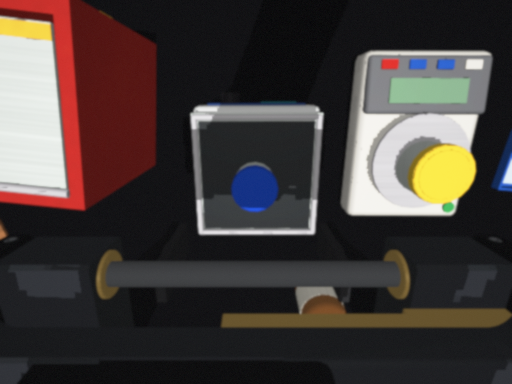

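The blue tin is upright at (254,188), centred on the mat (columns 198–314, rows 120–230).

>>> drive_tool(series=[0,0,0,0,1,0,1,0,0,0,0,2,0,1,0,0,0,-0.1,3,0,1,0,0,0,-0.1,4,0,1,0,0,0,-0.2,5,0,1,0,0,0,-0.2,6,0,1,0,0,0,-0.2,7,0,1,0,0,0,-0.3,8,0,1,0,0,0,-0.3,9,0,1,0,0,0,-0.3,10,0,1])

```text
time: 24.12
ee_pos: [0.5784, 0.208, 0.2308]
eef_rot: [-0.024, 1.0, -0.0, -0.001]
ft_force: [1.3, 0.7, 0.0]
width: 0.0869
grip_force: 0.0
```

>>> drive_tool(series=[0,0,0,0,1,0,1,0,0,0,-0.1,2,0,1,0,0,0,-0.15,3,0,1,0,0,0,-0.15,4,0,1,0,0,0,-0.2,4.6,0,1,0,0,0,-0.2,4.85,0,1,0,0,0,-0.2,4.85,0,1,0,0,0,-0.2,4.85,0,1,0,0,0,-0.2,4.85,0,1])

```text
time: 24.87
ee_pos: [0.5788, 0.3979, 0.2317]
eef_rot: [-0.022, 1.0, -0.001, 0.0]
ft_force: [0.7, -0.1, -0.2]
width: 0.0871
grip_force: 0.0
```

Run:
```python
from h import *
cal=get_calibration('wrist');im=camera('wrist')
for c in regions(im,(50,100,40),(85,255,255),500):
    w=cast(cal,c[:,0],.045).astype(np.float32);e,er=cv2.minEnclosingCircle(w);print(c[:,0].mean(0).round(),'circ',np.round(e,4),round(er,4))
for c in regions(im,(90,5,150),(118,70,255),500):
    w=cast(cal,c[:,0],.003).astype(np.float32);rc=cv2.minAreaRect(w);print('pale',c[:,0].mean(0).round(),np.round(rc[0],4),np.round(rc[1],3),rc[2])
s=telemetry.read_state();print(s['ee_pos'],goto([.5785,.4005,.043],np.radians(92.7)),s['time'])
```

```text
[256. 173.] circ [0.5776 0.4013] 0.0306
pale [104. 145.] [0.5594 0.2026] [0.111 0.08 ] 87.80372619628906
[0.57890015 0.39786859 0.23206037] [-0.01   0.005 -0.031  0.009  0.07   4.726] 24.9167
```

>>> drive_tool(series=[0,0,0,0.01,0.07,0.8,1,0,0,0,0.01,0.07,1.6,1,0,0,0,0.01,0.07,2.4,1,0,0,0,0.01,0.07,3.2,1,0,0,0,0.01,0.07,4,1,0,0,0,0.01,0.07,4.5,1,0,0,0,0.01,0.07,4.72,1,0,0,0,0.01,0.07,4.72,1,0,0,0,0.01,0.07,4.72,0.6,0,0,0,0.01,0.07,4.72,-1], grip_force=20)

```text
time: 25.75
ee_pos: [0.5787, 0.4034, 0.0455]
eef_rot: [-0.023, 1.0, 0.001, 0.001]
ft_force: [-0.7, 0.5, 0.4]
width: 0.0804
grip_force: 0.0
```

>>> drive_tool(series=[0,0,0,0,0,0,-1,0,0,0,0,0,0,-1,0,0,0,0,0,0,-1,0,0,0,0,0,0,-1,0,0,0,0,0,0,-1])

```text
time: 26.17
ee_pos: [0.5779, 0.4031, 0.0443]
eef_rot: [-0.024, 1.0, 0.0, 0.001]
ft_force: [-0.9, -1.6, 5.8]
width: 0.0618
grip_force: 20.0
```

>>> drive_tool(series=[0,0,0,0,0,-0.3,-1,0,0,0,0,0,-0.8,-1,0,0,0,0,0,-1.5,-1,0,0,0,0,0,-2.3,-1,0,0,0,0,0,-3,-1,0,0,0,0,0,-3,-1,0,0,0,0,0,-3,-1,0,0,0,0,0,-3,-1])

```text
time: 26.83
ee_pos: [0.5769, 0.403, 0.1626]
eef_rot: [-0.024, 1.0, -0.0, -0.0]
ft_force: [-0.7, -0.3, -1.4]
width: 0.0617
grip_force: 20.0
```

Run:
```python
from h import *
s=telemetry.read_state();print(s['width'],s['ee_pos'],goto([.561,.204,.16],np.radians(87.8)))
```

```text
0.061710309712101265 [0.57686676 0.40300267 0.16262022] [-0.005 -0.01   0.984  0.632 -4.951  0.068]
```

>>> drive_tool(series=[0,0,0.2,0.1,-0.6,0,-1,0,0,0.4,0.2,-1.5,0,-1,0,0,0.6,0.35,-2.5,0,-1,0,0,0.8,0.5,-3.4,0,-1,0,0,0.98,0.6,-4.2,0,-1,0,0,0.98,0.63,-4.7,0,-1,0,0,0.98,0.63,-4.95,0,-1,0,0,0.98,0.63,-4.95,0,-1,0,0,0.98,0.63,-4.95,0,-1,0,0,0.98,0.63,-4.95,0,-1])

```text
time: 27.67
ee_pos: [0.5611, 0.2064, 0.1626]
eef_rot: [0.018, 1.0, 0.0, -0.0]
ft_force: [-0.3, 0.7, -1.6]
width: 0.0614
grip_force: 20.0
```

Run:
```python
from h import *
s=telemetry.read_state();print(s['width'],s['ee_pos'],goto([.561,.204,.0483],np.radians(87.8)))
cal=get_calibration('wrist');a=camera('wrist');cv2.imwrite('pics/w10.png',a[:,:,::-1])
for c in regions(a,(90,5,150),(118,70,255),300):
    w=cast(cal,c[:,0],.003).astype(np.float32);rc=cv2.minAreaRect(w);print('pale',c[:,0].mean(0).round(),np.round(cv2.boxPoints(rc),4).tolist(),rc[2])
```

```text
0.0614210179972745 [0.56105377 0.20639579 0.16258456] [ 0.007 -0.011  0.03  -0.003 -0.062  2.857]
pale [250. 175.] [[0.5178999900817871, 0.14910000562667847], [0.5978000164031982, 0.1460999995470047], [0.6019999980926514, 0.2581999897956848], [0.5220999717712402, 0.26109999418258667]] 87.86799621582031
```

View pics/w10.png

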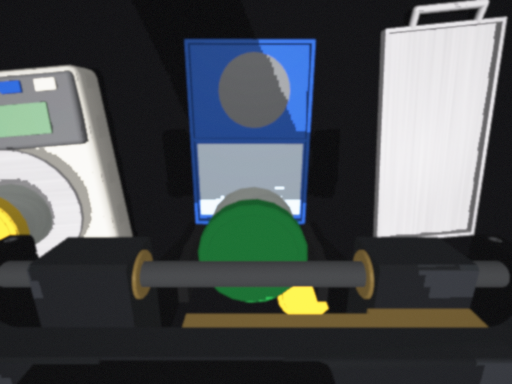

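The held green tin is at (253,250), in line with the free bay (columns 197–303); the bay floor is centred at (0.560, 0.204).

>>> drive_tool(series=[0,0,0,0,-0.06,0.6,-1,0,0,0,0,-0.06,1.3,-1,0,0,0,0,-0.06,1.9,-1,0,0,0,0,-0.06,2.4,-1,0,0,0,0,-0.06,2.7,-1,0,0,0,0,-0.06,2.8,-1,0,0,0,0,-0.06,2.84,-1,0,0,0,0,-0.06,2.84,-1,0,0,0,0,-0.06,2.84,-1])

```text
time: 28.47
ee_pos: [0.5623, 0.2023, 0.0508]
eef_rot: [0.019, 1.0, 0.001, 0.001]
ft_force: [-0.4, 0.5, -1.6]
width: 0.0616
grip_force: 20.0
```

>>> drive_tool(series=[0,0,0,0,0,0.03,-1,0,0,0,0,0,0.05,-1,0,0,0,0,0,0.07,-1,0,0,0,0,0,0.07,-1])

```text
time: 28.8
ee_pos: [0.5615, 0.2018, 0.0469]
eef_rot: [0.019, 1.0, 0.0, 0.0]
ft_force: [0.5, -0.2, -1.5]
width: 0.0614
grip_force: 20.0
```

>>> drive_tool(series=[0,0,0,0,0,0.02,-1,0,0,0,0,0,0.02,-1,0,0,0,0,0,0.02,-1])

```text
time: 29.05
ee_pos: [0.5614, 0.2017, 0.0459]
eef_rot: [0.019, 1.0, 0.0, -0.0]
ft_force: [0.6, -0.2, -2.3]
width: 0.0613
grip_force: 20.0
```

>>> drive_tool(series=[0,0,0,0,0,0.02,-1,0,0,0,0,0,0.03,-1,0,0,0,0,0,0.03,-1])

```text
time: 29.3
ee_pos: [0.5614, 0.2017, 0.0446]
eef_rot: [0.019, 1.0, -0.0, -0.0]
ft_force: [-0.8, 0.4, -1.2]
width: 0.0615
grip_force: 20.0
```

>>> drive_tool(series=[0,0,0,0,0,0.02,-1,0,0,0,0,0,0.02,-1,0,0,0,0,0,0.02,-1])

```text
time: 29.55
ee_pos: [0.5615, 0.2018, 0.0443]
eef_rot: [0.019, 1.0, 0.0, 0.0]
ft_force: [-2.1, -0.0, 3.4]
width: 0.0619
grip_force: 20.0
```

Contact at the expected height; release and withdraw.

>>> drive_tool(series=[0,0,0,0,0,0,0.75,0,0,0,0,0,0,0.75,0,0,0,0,0,0,0.75,0,0,0,0,0,0,0.75,0,0,0,0,0,-0.4,0.75,0,0,0,0,0,-1.2,0.75,0,0,0,0,0,-2.1,0.75,0,0,0,0,0,-3.1,0.75,0,0,0,0,0,-4,0.75,0,0,0,0,0,-4.5,0.75])

```text
time: 30.38
ee_pos: [0.5627, 0.2021, 0.2288]
eef_rot: [0.019, 1.0, 0.001, 0.002]
ft_force: [0.7, 0.8, 0.1]
width: 0.0762
grip_force: 0.0
```

>>> drive_tool(series=[0,0,0,1,0,0,0.75,0,0,0,2,0,-0.3,0.75,0,0,0,2,0,-0.3,0.75,0,0,0,2,0,-0.3,0.75,0,0,0,2,0,-0.3,0.75])

```text
time: 30.8
ee_pos: [0.4819, 0.2048, 0.2362]
eef_rot: [0.019, 1.0, 0.0, 0.0]
ft_force: [-0.2, 0.4, -0.5]
width: 0.0761
grip_force: 0.0
```

Run:
```python
from h import *
a=camera('top');b=camera('scene');cal=get_calibration('top')
o=np.hstack([a[40:300,60:460],b[100:360,100:500]]);cv2.imwrite('pics/fin.png',o[:,:,::-1])
for n,lo,hi,z in(('b',(112,150,60),(125,255,255),.119),('g',(50,100,40),(85,255,255),.045),('y',(20,130,80),(35,255,255),.107)):
  for c in regions(a,lo,hi,60):
    w=cast(cal,c[:,0],z).astype(np.float32);e,er=cv2.minEnclosingCircle(w);print(n,c[:,0].mean(0).round(),np.round(e,4),round(er,4))
```

```text
b [326. 165.] [ 0.5914 -0.1932] 0.0233
g [179. 175.] [0.5635 0.2009] 0.0309
y [172. 249.] [0.362  0.2055] 0.028
y [412. 214.] [ 0.4681 -0.4183] 0.0635
y [253. 172.] [ 0.5692 -0.0053] 0.0299
y [159. 131.] [0.673  0.2446] 0.032
```

View pics/fin.png

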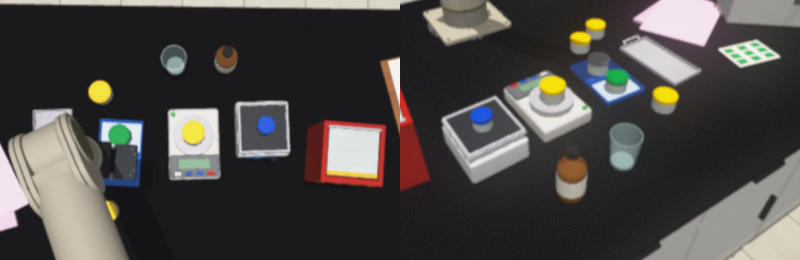

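The yellow, blue and green tins are upright on the pan (192,133), mat (266,125) and free bay (119,133); the flap is shut, and the bottle and beaker are where they were.

```bash
python3 -c "
from bench import r
print(r.close_job())"
```

```text
the job is handed in; nothing more can be done
None
```

The job is handed in at about 31 s of the 122 s allowed: the yellow tin is on the balance pan, the blue tin on the shaker platform, the green tin in the free rack bay and the rusty tin inside the waste box, with the bottle and beaker left where they were.

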